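# Refit the volume knob and turn it right down

## Robot

A 6-joint arm with a two-finger parallel gripper is mounted at the origin on a cart in front of the work surface, level with it; the furniture and walls round the work are solid. World frame = base frame: x ahead of the robot, y to its left, z up, the work surface at z = 0. Lengths are in m, angles in rad, forces in N, time in s.
With the tool pointing down it reaches from about 0.3 to 0.95 m from the base axis. Payload 3.1 kg.
Tool frame: the origin (TCP) lies at the very end of the fingers, on their centre line; the grasp point (between the pads) lies 19 mm behind it; z points along the fingers, y is the line along which they close (so a half turn about z gives the same grasp; the last joint's range is limited). The gripper opens to 85 mm and grips with 20 to 120 N. Pads are 22 mm wide; open, the fingers measure 114 mm over their backs; the gripper's body (76 mm by 85 mm) begins 54 mm behind the grasp point. The pads swing forward as they close: fully open they stand 13 mm farther back than shut.
Start: joints at [1.16, 0.308, 1.634, -0, 1.2, -0.07], TCP at [0.209, 0.589, 0.231] pointing down, gripper open.
Joint ranges: [-3.06, 3.06], [-0.79, 1.96], [0.05, 2.63], [-1.19, 4.34], [0.05, 2.64], [-2.94, 2.94]. Speed limits (rad/s): [2.79, 2.79, 3.14, 3.14, 3.14, 3.14].

## Interface

Orientations are given as [roll, pitch, yaw] about the fixed x, y, z axes, in that order (R = Rz(yaw) Ry(pitch) Rx(roll)).
In Python, from cell import r gives the robot as it stands. The module is installed in compiled form; this text tells all that it offers.
- The arm moves only by the tool arm_command, never from a script. Its argument "steps" is a list of rows, each an object of numbers: "gripper": the opening, from 0 (shut) to 1 (fully open); "dx", "dy", "dz": the shift along the tool's x, y, z each as a share of 500 mm, from -1 to 1; "twist": the turn about the tool's z as a share of 360 degrees, from -1 to 1. In form: [{"gripper": .., "dx": .., "dy": .., "dz": .., "twist": ..}, ...]. A call has exactly 10 rows; each row is the pose to reach, as a shift and turn from the pose commanded when the call began, along the tool's axes at that moment, turning the shorter way round; what a row does not reach only later rows make up. A row lasts 1/8 s, in which the tool goes at most 62.5 mm and 10.7 degrees, less where a joint would pass 70% of its speed; a pose out of reach is approached as far as the arm can. A call with a number of a shift or a turn outside -1 to 1 is refused whole. A call with a gripper value outside its range is refused whole. The fingers move at their own pace and stop on an object; the grip force is fixed at half the most. Time passes only in rows, so rows that repeat a pose let the fingers close, or fill a call up. It gives the time, the measured TCP pose, the force, the opening and the grip force at its end, in the units of the state.
- r.read_state(): the state, without advancing time (a new reading comes with each control period).
- r.get_image(name): name is "scene" or "side" or "wrist"; returns a dict with "img" (480x640x3 uint8, red, green, blue), "fov_y" (degrees; the focal length in pixels is half the picture's height over the tangent of half this angle, whatever the lens; pixels are square), "cx", "cy" (the principal point, pixels), "R" (3x3) and "t" (3): a world point X has camera coordinates R X + t. Camera axes: x right, y down, z forward; pixel columns grow to the right and rows downward; lengths in m; the calibration is good to about 2 mm. A picture is of the moment at which its call begins. There is no depth.
- r.close_job(): hands the job in; it is judged then, once.
Trained networks look in the newest picture that a camera, given by its name, has taken for a name from the list of things; names that differ only in an ending like _2 or _b are one class to them, and where a whole thing is asked for, a point or a joint stands for the part that bears it (a point fixed in the world has none). Each returns a list of dicts, best first, with "score" (0 to 1); they miss things now and then, are a little off and sometimes report something else, mostly with a low value. They report only what shows in the picture. A call takes as long as a camera call. They do not tell look-alikes from the thing itself.
- r.outline_of(camera, query): "pixels" (480x640 bool, what is visible of it) and "bbox" ([left, top, right, bottom] in pixels, round what is visible of it).
- r.landmark_of(camera, query): "uv" ([column, row] in pixels: a listed point, or the origin of a listed thing).
The state is a dict: "time_s": time; "joint_pos": joint angles; "dq": joint speeds; "tau": joint torques, N m; "position": TCP position; "orientation": TCP orientation; "contact_force": force on the tool from outside, world axes, zero at the start; "torque": the same for the moment, N m; "width": finger opening in m; "finger_force": force on a finger pad.
Only numpy, scipy, OpenCV 4.12 (cv2) and the standard library are available. Lean on these libraries where they do the work, as an engineer would, in place of code of your own. Each camera call takes 0.05 s, during which the arm holds its last target. There are 200 camera calls.

## Task

The big knob has come off the headphone volume controller. Fit it back over the bare square spindle, pushed fully home, then use the knob to turn the volume all the way down, anticlockwise seen from above, until it stops. Let go of it, and leave the controller's small round knob and the other things on the desk as they are.

Things in the scene. Friction and masses are not known exactly. Their poses are not given: they have to be found in the camera images.
- big_knob: the loose big knob: bright aluminium, rounded square, 40 x 40 mm, 32 mm tall, fine grooves on its four sides, round inlay on top; stands on the mat (3 mm above the desk). Origin: centre of its underside, z up, x and y square to its flat sides. In its underside a square bore 15.4 mm wide, 18 mm deep, sides parallel to the flat sides; it fits the spindle in any of four quarter turns
- controller: the volume controller: dark metal box, 100 (x) x 170 (y) mm, black top panel 44 mm above the desk, fixed. Origin: centre of its underside, z up, front face (two sockets) towards its -x. The bare spindle stands 35 mm from the centre towards -y, amid an arc of white marks; the small round knob 50 mm from the centre towards +y
- seat (a point): point on the spindle's axis on the round washer (32 mm wide, 46 mm above the desk) where the big knob's underside rests when fully home; does not turn with the spindle
- spindle_top (a point): centre of the top of the bare spindle, 16 mm above the seat; turns with it. The spindle is brass, 14 x 14 mm square, its top 3.5 mm tapered to 9.6 mm; this point's x and y axes are square to its flat sides
- volume (a joint): angle of the spindle (rad): 0 at its fully anticlockwise stop (volume all the way down), growing clockwise seen from above, to 4.19; turns stiffly and stays where it is left
- small_knob_mark (a point): the mark at the rim of the small round aluminium knob on the same controller (22 mm wide, 13 mm tall, top 58 mm above the desk), 10 mm from its axis; it turns easily and must be left alone
- usb_stick: small grey USB stick lying flat, 57 x 18 x 8 mm, origin at the centre of its underside; bystander
- earbud_case: closed white earbud case, 47 x 58 x 25 mm, origin at the centre of its underside; bystander
- parts_jar: small clear jar with a black lid, 50 mm wide, 48 mm tall, origin at the centre of its underside; bystander
Things that resemble listed ones, but are neither listed nor needed, are in the scene too. Leave any blue or yellow look-alike of the big_knob alone.

How it is judged:
On the way:
1. the big knob is fully home on the spindle before the volume is turned down (spindle still more than 0.3 rad from its stop) (z of big_knob in the frame of seat between -0.003 and 0.0025 m and horizontal distance between big_knob and seat below 0.003 m and angle between big_knob's own z axis and vertical below 0.08 rad and value of joint volume above 0.3 rad), for 0.2 s.
At the end, for the whole second after the job is handed in: The big knob sits on the spindle, its underside within 2.5 mm of the washer's height, within 3 mm of the axis and upright within 0.08 rad, released and at rest; the spindle is within 0.08 rad of its fully anticlockwise stop (z of big_knob in the frame of seat between -0.003 and 0.0025 m and horizontal distance between big_knob and seat below 0.003 m and angle between big_knob's own z axis and vertical below 0.08 rad and value of joint volume below 0.08 rad and linear speed of big_knob below 0.01 m/s and angular speed of big_knob below 0.05 rad/s); the robot touches nothing.
It fails at once if the small round knob is turned (its mark moves more than 4 mm) (distance of small_knob_mark from where it was at the start of the episode above 0.004 m).
It fails at once if a bystander is moved more than 20 mm (distance of any of usb_stick, earbud_case, parts_jar from where it was at the start of the episode above 0.02 m).
It also fails if it takes over 42 s, if anything falls off the work surface, if the arm or the gripper's body presses on something with over 40 N, if the wrist force passes 120 N, or if a joint passes its speed limit or range.

## Working session

There is one attempt and no reset: what is moved stays moved. The work goes in short steps, Python scripts to look and compute and a tool call to move; the robot and the scene stay as the last step left them, time stands still between calls to the robot, and variables do not carry over. Pictures are saved under pics/ and viewed, at most 10 in all, crops included, and the job is handed in when it is done.

Besides the shell and the picture viewer there is one more tool, called after "Emit:" as a command line: name --argument value ..., lists and objects as JSON in quotes. arm_command: Moves the arm, as the interface text tells. Its arguments: {"type":"object","properties":{"steps":{"type":"array","items":{"type":"object","properties":{"gripper":{"type":"number"},"dx":{"type":"number"},"dy":{"type":"number"},"dz":{"type":"number"},"twist":{"type":"number"}}}}},"required":["steps"]}

```bash
mkdir -p pics; python3 - <<'E'
from cell import r
import cv2,numpy as np
s=r.read_state();print({k:np.round(v,3).tolist() for k,v in s.items()})
for c in("scene","side","wrist"):
    d=r.get_image(c);cv2.imwrite(f"pics/{c}0.png",d["img"][:,:,::-1])
    print(c,d["fov_y"],d["cx"],d["cy"],np.round(d["R"],3).tolist(),np.round(d["t"],3).tolist())
    for q in("big_knob","spindle_top","seat","small_knob_mark","controller"):
        print(q,[(np.round(x["uv"]).tolist(),round(x["score"],2)) for x in r.landmark_of(c,q)][:4])
E
```

```text
{'time_s': 0.0, 'joint_pos': [1.16, 0.309, 1.635, 0.0, 1.2, -0.07], 'dq': [-0.002, 0.0, -0.0, -0.001, -0.001, 0.001], 'tau': [-0.001, -41.526, -27.666, -0.0, 0.011, -0.0], 'position': [0.209, 0.588, 0.23], 'orientation': [-3.139, -0.0, 2.801], 'contact_force': [-0.776, -0.581, -0.169], 'torque': [0.03, -0.022, -0.01], 'finger_force': 0.0, 'width': 0.085}
scene 52.32531945166391 314.94805889778877 232.86437230769968 [[0.491, -0.871, 0.024], [-0.475, -0.291, -0.831], [0.731, 0.396, -0.556]] [-0.245, 0.34, 0.633]
big_knob [([393.0, 284.0], 0.9), ([254.0, 248.0], 0.77), ([235.0, 284.0], 0.77), ([207.0, 258.0], 0.7)]
spindle_top [([330.0, 246.0], 0.63), ([291.0, 246.0], 0.33)]
seat [([333.0, 256.0], 0.87)]
small_knob_mark [([294.0, 246.0], 0.57)]
controller [([314.0, 267.0], 0.82)]
side 44.03452721820601 323.0561544956627 229.58494992180334 [[0.999, 0.025, 0.024], [0.032, -0.383, -0.923], [-0.014, 0.924, -0.383]] [-0.572, 0.091, 1.406]
big_knob [([277.0, 220.0], 0.64), ([328.0, 305.0], 0.64), ([314.0, 273.0], 0.59), ([279.0, 231.0], 0.57)]
spindle_top [([292.0, 328.0], 0.71), ([316.0, 252.0], 0.43)]
seat [([317.0, 259.0], 0.92), ([295.0, 328.0], 0.44)]
small_knob_mark [([305.0, 239.0], 0.59), ([358.0, 235.0], 0.29)]
controller [([312.0, 269.0], 0.68)]
wrist 69.86832106149448 322.4975887868509 235.9120013341785 [[0.333, 0.943, -0.0], [0.91, -0.322, 0.26], [0.245, -0.087, -0.966]] [-0.625, -0.033, 0.378]
big_knob [([138.0, 462.0], 0.89)]
spindle_top []
seat []
small_knob_mark []
controller []
```

View pics/scene0.png

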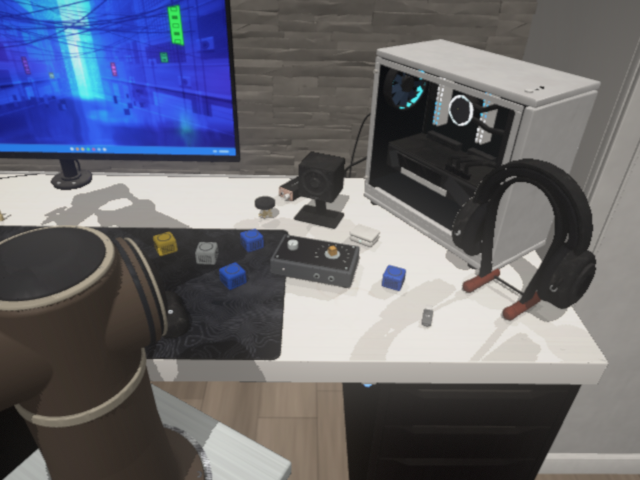

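View pics/side0.png

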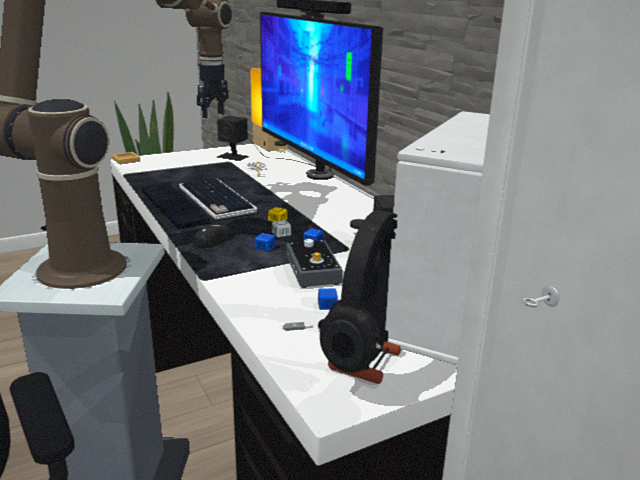

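The scene view shows the silver knob at (206,253) between a yellow one and two blue ones. The spindle is at (333,252) and the small knob at (293,244). In the side view the silver knob is at (282,229).

```bash
cat > h.py <<'E'
from cell import r
import cv2,numpy as np
from scipy.spatial.transform import Rotation as Ro
def cam(n):
    d=r.get_image(n);d["f"]=240/np.tan(np.radians(d["fov_y"])/2);return d
def onplane(d,uv,z):
    R,t=np.array(d["R"]),np.array(d["t"]);c=-R.T@t
    v=R.T@np.array([(uv[0]-d["cx"])/d["f"],(uv[1]-d["cy"])/d["f"],1]);return c+v*(z-c[2])/v[2]
def proj(d,X):
    p=np.array(d["R"])@X+d["t"];return [d["cx"]+d["f"]*p[0]/p[2],d["cy"]+d["f"]*p[1]/p[2]]
E
python3 - <<'E'
from h import *
d=cam("scene");e=cam("side")
for n,a,b,z in [("knob",(206,258),(279,231),.003),("seat",(333,256),(317,259),.046),("small",(293,241),(308,239),.058),("spt",(333,248),(317,254),.062)]:
    print(n,onplane(d,a,z).round(3),onplane(e,b,z).round(3))
for n,a,z in[("yel",(165,252),.003),("blueR",(252,248),.003),("blueL",(233,284),.003),("controllerFR",(355,284),0),("FL",(272,275),0)]: print(n,onplane(d,a,z).round(3))
s=r.read_state();T=Ro.from_euler("xyz",s["orientation"]).as_matrix()
w=cam("wrist");R=np.array(w["R"]);c=-R.T@w["t"]
print("wristcam in tool",(T.T@(c-s["position"])).round(4).tolist(),(T.T@R.T).round(3).tolist(),T.round(3).tolist())
E
```

```text
knob [0.449 0.242 0.003] [0.445 0.257 0.003]
seat [ 0.546 -0.015  0.046] [ 0.558 -0.005  0.046]
small [0.534 0.074 0.058] [0.532 0.082 0.058]
spt [ 0.55  -0.012  0.062] [ 0.558 -0.012  0.062]
yel [0.42  0.332 0.003]
blueR [0.531 0.179 0.003]
blueL [0.409 0.139 0.003]
controllerFR [ 0.54  -0.071  0.   ]
FL [0.477 0.09  0.   ]
wristcam in tool [0.0665, -0.0, -0.1418] [[0.001, -0.966, -0.26], [1.0, 0.001, -0.0], [0.0, -0.26, 0.966]] [[-0.942, 0.334, 0.0], [0.334, 0.942, 0.0], [0.0, 0.0, -1.0]]
```

Emit:
arm_command --steps '[{"gripper": 1, "dx": -0.676, "dy": -0.482}, {"gripper": 1, "dx": -0.676, "dy": -0.482}, {"gripper": 1, "dx": -0.676, "dy": -0.482}, {"gripper": 1, "dx": -0.676, "dy": -0.482}, {"gripper": 1, "dx": -0.676, "dy": -0.482}, {"gripper": 1, "dx": -0.676, "dy": -0.482}, {"gripper": 1, "dx": -0.676, "dy": -0.482}, {"gripper": 1, "dx": -0.676, "dy": -0.482}, {"gripper": 1, "dx": -0.676, "dy": -0.482}, {"gripper": 1, "dx": -0.676, "dy": -0.482}]'

```text
validation failed for argument at $.st...
```

```bash
python3 - <<'E'
from h import *
s=r.read_state();print(s["time_s"],s["position"],s["orientation"],s["joint_pos"])
w=cam("wrist");cv2.imwrite("pics/w1.png",w["img"][:,:,::-1])
for q in("big_knob","spindle_top","seat"):
  for x in r.outline_of("wrist",q):
    rect=cv2.minAreaRect(cv2.findNonZero(x["pixels"].astype(np.uint8)))
    print(q,x["bbox"],round(x["score"],2),rect)
  for x in r.landmark_of("wrist",q): print(q,x["uv"],round(x["score"],2),onplane(w,x["uv"],{"big_knob":.003,"seat":.046,"spindle_top":.062}[q]).round(4))
E
```

```text
1.05 [0.20894681 0.58905957 0.23126633] [-3.14159250e+00  2.11319197e-05  2.80080970e+00] [ 1.16028610e+00  3.08127948e-01  1.63377542e+00 -2.26318932e-05
  1.19968796e+00 -6.97190698e-02]
big_knob [106.1, 442.4, 145.2, 479.3] 0.74 ((125.74998474121094, 465.7500305175781), (21.92030906677246, 46.66904067993164), 45.0)
big_knob [136.3, 456.9] 0.63 [0.4475 0.238  0.003 ]
```

View pics/w1.png

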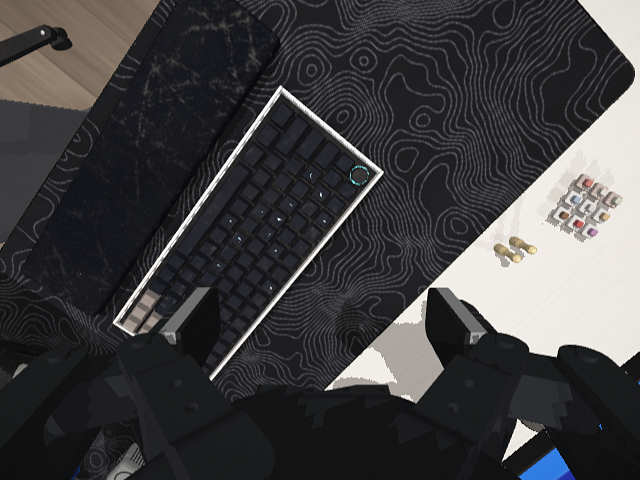

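The move was refused, probably because every key is required, and the arm is still at its start pose over the keyboard. I'll resend with all the keys.

Emit:
arm_command --steps '[{"gripper": 1, "dx": -0.676, "dy": -0.482, "dz": 0, "twist": 0}, {"gripper": 1, "dx": -0.676, "dy": -0.482, "dz": 0, "twist": 0}, {"gripper": 1, "dx": -0.676, "dy": -0.482, "dz": 0, "twist": 0}, {"gripper": 1, "dx": -0.676, "dy": -0.482, "dz": 0, "twist": 0}, {"gripper": 1, "dx": -0.676, "dy": -0.482, "dz": 0, "twist": 0}, {"gripper": 1, "dx": -0.676, "dy": -0.482, "dz": 0, "twist": 0}, {"gripper": 1, "dx": -0.676, "dy": -0.482, "dz": 0, "twist": 0}, {"gripper": 1, "dx": -0.676, "dy": -0.482, "dz": 0, "twist": 0}, {"gripper": 1, "dx": -0.676, "dy": -0.482, "dz": 0, "twist": 0}, {"gripper": 1, "dx": -0.676, "dy": -0.482, "dz": 0, "twist": 0}]'

```text
time_s: 2.65
position: [0.4462, 0.2499, 0.2312]
orientation: [3.141, -0.0, 2.802]
contact_force: [-0.3, 0.3, -0.5]
width: 0.0852
finger_force: 0.0
```

```bash
python3 - <<'E'
from h import *
s=r.read_state();print(s["time_s"],s["position"],s["orientation"],s["joint_pos"])
w=cam("wrist");cv2.imwrite("pics/w2.png",w["img"][:,:,::-1])
for q in("big_knob","spindle_top","seat"):
  for x in r.outline_of("wrist",q):
    rect=cv2.minAreaRect(cv2.findNonZero(x["pixels"].astype(np.uint8)))
    print(q,x["bbox"],round(x["score"],2),rect)
  for x in r.landmark_of("wrist",q): print(q,x["uv"],round(x["score"],2),onplane(w,x["uv"],{"big_knob":.003,"seat":.046,"spindle_top":.062}[q]).round(4))
E
```

```text
2.65 [0.44622678 0.24993594 0.23122683] [ 3.14145347e+00 -4.09647020e-04  2.80241761e+00] [ 4.25178395e-01  8.86583176e-02  1.89736956e+00  4.19596745e-04
  1.15576418e+00 -8.06612084e-01]
big_knob [275.2, 281.2, 316.6, 328.3] 0.94 ((297.03997802734375, 304.719970703125), (37.61808395385742, 43.55778503417969), 8.130102157592773)
big_knob [376.1, 143.9, 426.7, 186.6] 0.91 ((402.13458251953125, 164.32691955566406), (45.10670852661133, 42.55720138549805), 11.309932708740234)
big_knob [287.1, 192.6, 342.1, 241.6] 0.81 ((314.8189392089844, 215.5775604248047), (41.34030532836914, 40.92925262451172), 40.23636245727539)
big_knob [197.3, 195.5, 242.6, 238.8] 0.66 ((218.5, 215.5), (43.0, 45.0), 90.0)
big_knob [225.0, 213.1] 0.96 [0.4175 0.1467 0.003 ]
big_knob [398.5, 165.9] 0.84 [0.4317 0.3401 0.003 ]
big_knob [295.3, 298.3] 0.65 [0.5382 0.1836 0.003 ]
big_knob [313.9, 212.0] 0.64 [0.4486 0.239  0.003 ]
big_knob [366.5, 369.2] 0.46 [0.6576 0.2335 0.003 ]
seat [90.5, 278.3, 253.1, 377.0] 0.94 ((174.33053588867188, 348.966552734375), (92.63008117675781, 146.80108642578125), 56.154659271240234)
```

View pics/w2.png

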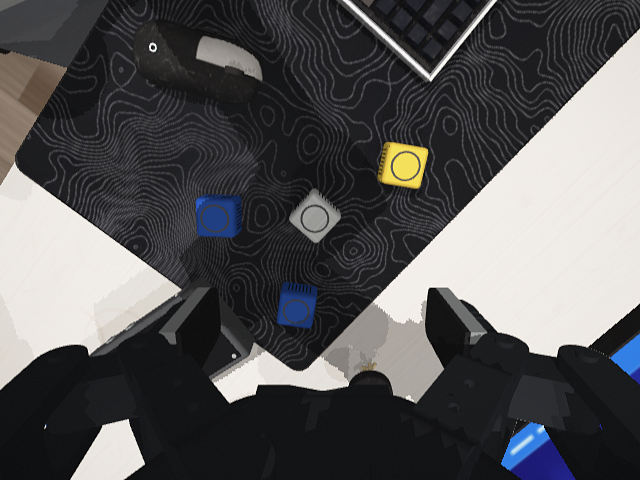

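The wrist view shows the silver knob rotated about 45° with its inlay at (315,218). The blue ones are at (218,216) and (297,305), the yellow at (404,165). I'll fit a box model to get the knob's exact pose.

```bash
cat >> h.py <<'E'
from scipy.optimize import minimize
def boxmask(d,p,s,z0,z1,h=480,w=640):
    a=s/2;c=np.array([[x*a,y*a] for x in(-1,1) for y in(-1,1)])
    cy,sy=np.cos(p[2]),np.sin(p[2]);c=c@np.array([[cy,sy],[-sy,cy]])+p[:2]
    P=[proj(d,np.array([*q,z])) for q in c for z in(z0,z1)]
    H=cv2.convexHull((np.array(P,np.float32)*16).astype(np.int32))
    m=np.zeros((h,w),np.uint8);cv2.fillConvexPoly(m,H,1,shift=4);return m
def fitbox(d,mask,p0,s,z0,z1,roi):
    f=lambda p:-((boxmask(d,p,s,z0,z1)&mask)[roi].sum()/((boxmask(d,p,s,z0,z1)|mask)[roi].sum()))
    best=None
    for y in np.arange(-.8,.8,.2):
        q=[p0[0],p0[1],y];S=np.array([q]+[list(np.array(q)+e) for e in np.diag([.004,.004,.15])])
        o=minimize(f,q,method="Nelder-Mead",options=dict(initial_simplex=S,xatol=1e-5,fatol=1e-5))
        if best is None or o.fun<best.fun: best=o
    return best
E
python3 - <<'E'
from h import *
w=cam("wrist");im=w["img"];hsv=cv2.cvtColor(im,cv2.COLOR_RGB2HSV)
x=[x for x in r.outline_of("wrist","big_knob") if abs(x["bbox"][0]-287)<15]
roi=(slice(175,258),slice(270,360))
if x:
    m=x[0]["pixels"].astype(np.uint8);o=fitbox(w,m,[.4455,.243],.04,.003,.035,roi);print("net",o.x.round(4),o.fun)
m=((hsv[:,:,2]>85)&(hsv[:,:,1]<60)).astype(np.uint8);m=cv2.morphologyEx(m,cv2.MORPH_OPEN,np.ones((5,5)));m=cv2.morphologyEx(m,cv2.MORPH_CLOSE,np.ones((9,9)))
mm=np.zeros_like(m);mm[roi]=m[roi];o=fitbox(w,mm,[.4455,.243],.04,.003,.035,roi);print("col",o.x.round(4),o.fun,mm.sum())
print("inlay",onplane(w,(315,218),.035))
E
```

```text
net [0.4474 0.2408 0.4397] -0.8837078651685393
col [0.4495 0.2411 0.4904] -0.8283166109253066 1486
inlay [0.44967011 0.24017805 0.035     ]
```

Emit:
arm_command --steps '[{"gripper": 1, "dx": -0.011, "dy": -0.015, "dz": 0.05, "twist": 0.03}, {"gripper": 1, "dx": -0.011, "dy": -0.015, "dz": 0.1, "twist": 0.06}, {"gripper": 1, "dx": -0.011, "dy": -0.015, "dz": 0.15, "twist": 0.09}, {"gripper": 1, "dx": -0.011, "dy": -0.015, "dz": 0.2, "twist": 0.12}, {"gripper": 1, "dx": -0.011, "dy": -0.015, "dz": 0.22, "twist": 0.123}, {"gripper": 1, "dx": -0.011, "dy": -0.015, "dz": 0.22, "twist": 0.123}, {"gripper": 1, "dx": -0.011, "dy": -0.015, "dz": 0.22, "twist": 0.123}, {"gripper": 1, "dx": -0.011, "dy": -0.015, "dz": 0.22, "twist": 0.123}, {"gripper": 1, "dx": -0.011, "dy": -0.015, "dz": 0.22, "twist": 0.123}, {"gripper": 1, "dx": -0.011, "dy": -0.015, "dz": 0.22, "twist": 0.123}]'

```text
time_s: 4.35
position: [0.4498, 0.2401, 0.1216]
orientation: [3.141, 0.0, 2.028]
contact_force: [-0.5, 0.3, -0.0]
width: 0.0854
finger_force: 0.0
```

```bash
python3 - <<'E'
from h import *
s=r.read_state();print(s["time_s"],s["position"],s["orientation"],s["joint_pos"].round(3))
w=cam("wrist");cv2.imwrite("pics/w3.png",w["img"][:,:,::-1]);im=w["img"]
u=proj(w,np.array([.449,.2408,.02]));print(u)
roi=(slice(max(0,int(u[1])-55),int(u[1])+55),slice(int(u[0])-55,int(u[0])+55))
for x in r.outline_of("wrist","big_knob"):
    print(x["bbox"],x["score"])
    b=x["bbox"]
    if abs((b[0]+b[2])/2-u[0])<25 and abs((b[1]+b[3])/2-u[1])<25:
        o=fitbox(w,x["pixels"].astype(np.uint8),[.449,.2408],.04,.003,.035,roi);print("net",o.x.round(4),o.fun)
E
```

```text
4.35 [0.4498133  0.24012573 0.12164359] [3.14092662e+00 3.59467745e-05 2.02818474e+00] [ 0.405  0.227  1.987 -0.     0.927 -0.052]
[np.float64(322.6936485794457), np.float64(235.46553836484821)]
[291.2, 207.3, 354.3, 267.6] 0.67
net [ 0.4493  0.2409 -1.1118] -0.9268943436499466
[324.0, 45.8, 404.5, 133.2] 0.67
[357.1, 303.5, 429.4, 381.0] 0.61
[213.7, 284.3, 264.6, 358.3] 0.57
```

View pics/w3.png

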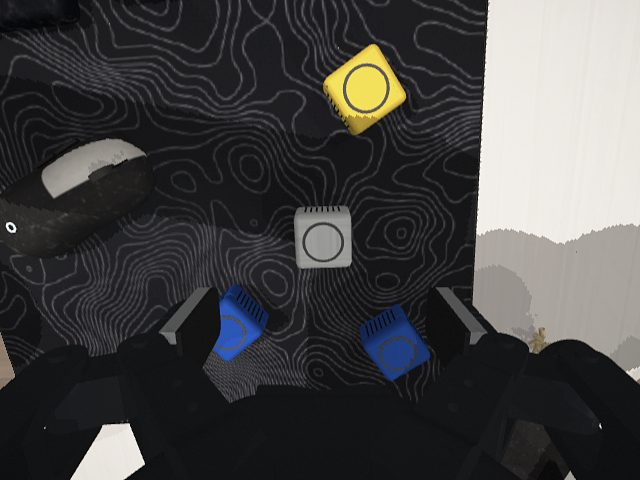

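The view is well centred and squared up, with the knob at (323,238). Next I descend and grip.

Emit:
arm_command --steps '[{"gripper": 1, "dx": 0, "dy": 0, "dz": 0.08, "twist": 0}, {"gripper": 1, "dx": 0, "dy": 0, "dz": 0.16, "twist": 0}, {"gripper": 1, "dx": 0, "dy": 0, "dz": 0.21, "twist": 0}, {"gripper": 1, "dx": 0, "dy": 0, "dz": 0.227, "twist": 0}, {"gripper": 1, "dx": 0, "dy": 0, "dz": 0.227, "twist": 0}, {"gripper": 0, "dx": 0, "dy": 0, "dz": 0.227, "twist": 0}, {"gripper": 0, "dx": 0, "dy": 0, "dz": 0.227, "twist": 0}, {"gripper": 0, "dx": 0, "dy": 0, "dz": 0.227, "twist": 0}, {"gripper": 0, "dx": 0, "dy": 0, "dz": 0.227, "twist": 0}, {"gripper": 0, "dx": 0, "dy": 0, "dz": 0.227, "twist": 0}]'

```text
time_s: 5.7
position: [0.4509, 0.2406, 0.0091]
orientation: [3.139, 0.0, 2.028]
contact_force: [-0.0, 0.1, 6.3]
width: 0.0391
finger_force: 60.9
```

Emit:
arm_command --steps '[{"gripper": 0, "dx": 0, "dy": 0, "dz": -0.08, "twist": 0}, {"gripper": 0, "dx": 0, "dy": 0, "dz": -0.18, "twist": 0.02}, {"gripper": 0, "dx": -0.05, "dy": -0.008, "dz": -0.242, "twist": 0.048}, {"gripper": 0, "dx": -0.15, "dy": -0.023, "dz": -0.242, "twist": 0.077}, {"gripper": 0, "dx": -0.25, "dy": -0.04, "dz": -0.242, "twist": 0.106}, {"gripper": 0, "dx": -0.35, "dy": -0.055, "dz": -0.242, "twist": 0.135}, {"gripper": 0, "dx": -0.44, "dy": -0.07, "dz": -0.242, "twist": 0.164}, {"gripper": 0, "dx": -0.492, "dy": -0.077, "dz": -0.242, "twist": 0.193}, {"gripper": 0, "dx": -0.492, "dy": -0.077, "dz": -0.242, "twist": 0.222}, {"gripper": 0, "dx": -0.492, "dy": -0.077, "dz": -0.242, "twist": 0.25}]'

```text
time_s: 6.95
position: [0.5231, 0.0017, 0.1283]
orientation: [-3.141, 0.001, 0.45]
contact_force: [0.3, -0.5, -1.6]
width: 0.0391
finger_force: 60.6
```

Emit:
arm_command --steps '[{"gripper": 0, "dx": 0, "dy": 0, "dz": 0, "twist": 0.028}, {"gripper": 0, "dx": 0, "dy": 0, "dz": 0, "twist": 0.056}, {"gripper": 0, "dx": 0, "dy": 0, "dz": 0, "twist": 0.084}, {"gripper": 0, "dx": 0, "dy": 0, "dz": 0, "twist": 0.112}, {"gripper": 0, "dx": 0, "dy": 0, "dz": 0, "twist": 0.14}, {"gripper": 0, "dx": 0, "dy": 0, "dz": 0, "twist": 0.152}, {"gripper": 0, "dx": 0, "dy": 0, "dz": 0, "twist": 0.152}, {"gripper": 0, "dx": 0, "dy": 0, "dz": 0, "twist": 0.152}, {"gripper": 0, "dx": 0, "dy": 0, "dz": 0, "twist": 0.152}, {"gripper": 0, "dx": 0, "dy": 0, "dz": 0, "twist": 0.152}]'

```text
time_s: 8.2
position: [0.5236, 0.0023, 0.1288]
orientation: [-3.142, 0.0, -0.498]
contact_force: [-0.7, -1.1, -0.8]
width: 0.0395
finger_force: 60.6
```

```bash
python3 - <<'E'
from h import *
s=r.read_state();print(s["time_s"],s["position"].round(4),s["orientation"].round(4),s["joint_pos"].round(3),s["contact_force"].round(1),s["torque"].round(2))
w=cam("wrist");im=w["img"]
np.savez("w4.npz",**{k:w[k] for k in("img","f","cx","cy","R","t")})
for q,z in(("seat",.046),("spindle_top",.062),("small_knob_mark",.058),("controller",0)):
  for x in r.landmark_of("wrist",q): print(q,np.round(x["uv"],1),round(x["score"],2),onplane(w,x["uv"],z).round(4))
cv2.imwrite("pics/w4.png",im[:,:,::-1])
E
```

```text
8.2 [0.5236 0.0023 0.1288] [-3.1416e+00  1.0000e-04 -4.9760e-01] [-0.079  0.241  1.951  0.     0.949  1.99 ] [-0.7 -1.1 -0.8] [0.   0.04 0.01]
seat [315.3 201.3] 0.7 [ 0.5503 -0.0071  0.046 ]
spindle_top [318.3 198.3] 0.79 [ 0.5532 -0.0112  0.062 ]
small_knob_mark [234.6 296.6] 0.7 [0.5212 0.0705 0.058 ]
controller [283.5 219. ] 0.64 [0.5438 0.0267 0.    ]
```

View pics/w4.png

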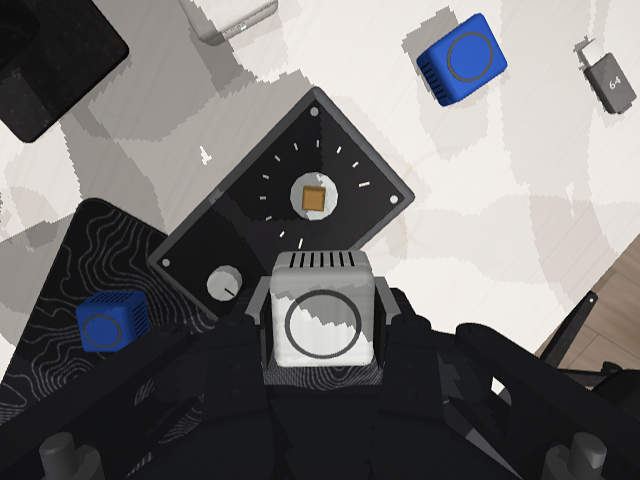

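```bash
python3 - <<'E'
from h import *
w=dict(np.load("w4.npz"));im=w["img"];hsv=cv2.cvtColor(im,cv2.COLOR_RGB2HSV)
m=((hsv[:,:,1]>100)&(hsv[:,:,0]<30)&(hsv[:,:,2]>60)).astype(np.uint8);roi=(slice(165,235),slice(275,350))
mm=np.zeros_like(m);mm[roi]=m[roi];print(mm.sum(),cv2.minAreaRect(cv2.findNonZero(mm)))
for z0 in(.046,.05): 
    o=fitbox(w,mm,[.552,-.0105],.014,z0,.0585,roi);print("spindle",o.x.round(4),o.fun)
# washer: low-sat bright in roi + brass
g=((hsv[:,:,1]<50)&(hsv[:,:,2]>75)).astype(np.uint8);wm=np.zeros_like(g);wm[170:225,288:340]=g[170:225,288:340];wm|=mm
n,l,st,ce=cv2.connectedComponentsWithStats(wm);k=1+st[1:,4].argmax()
c=max(cv2.findContours((l==k).astype(np.uint8),0,2)[0],key=cv2.contourArea);e=cv2.fitEllipse(cv2.convexHull(c));print("washer",e,onplane(w,e[0],.046))
# knob in hand
s=r.read_state();T=Ro.from_euler("xyz",s["orientation"]).as_matrix()
for zt in(-.025,-.027): print("inlay pred at TCP",proj(w,s["position"]+T@[0,0,zt]), "obs->",(T.T@(onplane(w,(323.5,324),s["position"][2]-zt)-s["position"])).round(4))
cr=im[150:400,220:420];cv2.imwrite("pics/c4.png",cv2.resize(cr,None,fx=2.4*1.6/1.6,fy=2.4,interpolation=2)[:,:,::-1])
cv2.imwrite("pics/c5.png",cv2.resize(im[165:235,275:350],None,fx=8,fy=8,interpolation=2)[:,:,::-1])
E
```

```text
522 ((313.1803894042969, 198.0164031982422), (22.090721130371094, 23.720361709594727), 5.19442892074585)
spindle [ 0.5537 -0.0077 -0.4959] -0.9027777777777778
spindle [ 0.554  -0.0079 -0.515 ] -0.903114186851211
washer ((313.68609619140625, 195.8813018798828), (47.528072357177734, 48.28620529174805), 0.1458621472120285) [ 0.55396183 -0.00791988  0.046     ]
inlay pred at TCP [np.float64(321.72160813092853), np.float64(320.8410411851716)] obs-> [-0.0013  0.0007 -0.025 ]
inlay pred at TCP [np.float64(321.71174564074346), np.float64(323.52054880748346)] obs-> [-0.0002  0.0007 -0.027 ]
```

View pics/c5.png

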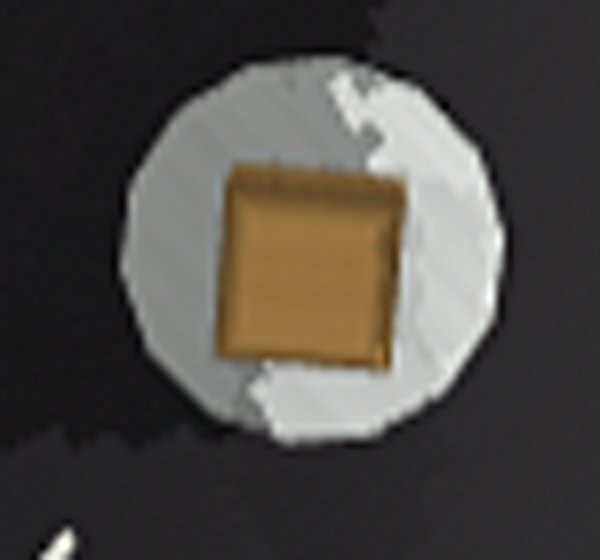

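The crop shows the spindle square turned about 5° clockwise relative to the tool, concentric with the washer. I'll move over it and start the insertion as far as the end of the taper.

Emit:
arm_command --steps '[{"gripper": 0, "dx": 0.063, "dy": -0.012, "dz": 0.0, "twist": 0.0123}, {"gripper": 0, "dx": 0.063, "dy": -0.012, "dz": 0.05, "twist": 0.0123}, {"gripper": 0, "dx": 0.063, "dy": -0.012, "dz": 0.1, "twist": 0.0123}, {"gripper": 0, "dx": 0.063, "dy": -0.012, "dz": 0.11, "twist": 0.0123}, {"gripper": 0, "dx": 0.063, "dy": -0.012, "dz": 0.11, "twist": 0.0123}, {"gripper": 0, "dx": 0.063, "dy": -0.012, "dz": 0.115, "twist": 0.0123}, {"gripper": 0, "dx": 0.063, "dy": -0.012, "dz": 0.12, "twist": 0.0123}, {"gripper": 0, "dx": 0.063, "dy": -0.012, "dz": 0.125, "twist": 0.0123}, {"gripper": 0, "dx": 0.063, "dy": -0.012, "dz": 0.13, "twist": 0.0123}, {"gripper": 0, "dx": 0.063, "dy": -0.012, "dz": 0.13, "twist": 0.0123}]'

```text
time_s: 9.7
position: [0.5543, -0.0075, 0.0637]
orientation: [-3.142, -0.0, -0.575]
contact_force: [-0.3, 0.7, -1.5]
width: 0.0389
finger_force: 60.4
```

```bash
python3 - <<'E'
from h import *
s=r.read_state();print(s["position"].round(4),s["orientation"].round(4),s["contact_force"].round(1),s["torque"].round(2))
E
```

```text
[ 0.5543 -0.0075  0.0637] [-3.1415e+00 -3.0000e-04 -5.7510e-01] [-0.3  0.7 -1.5] [-0.07 -0.09  0.01]
```

Emit:
arm_command --steps '[{"gripper": 0, "dx": 0, "dy": 0, "dz": 0.004, "twist": 0}, {"gripper": 0, "dx": 0, "dy": 0, "dz": 0.008, "twist": 0}, {"gripper": 0, "dx": 0, "dy": 0, "dz": 0.012, "twist": 0}, {"gripper": 0, "dx": 0, "dy": 0, "dz": 0.016, "twist": 0}, {"gripper": 0, "dx": 0, "dy": 0, "dz": 0.019, "twist": 0}, {"gripper": 0, "dx": 0, "dy": 0, "dz": 0.022, "twist": 0}, {"gripper": 0, "dx": 0, "dy": 0, "dz": 0.024, "twist": 0}, {"gripper": 0, "dx": 0, "dy": 0, "dz": 0.025, "twist": 0}, {"gripper": 0, "dx": 0, "dy": 0, "dz": 0.025, "twist": 0}, {"gripper": 0, "dx": 0, "dy": 0, "dz": 0.025, "twist": 0}]'

```text
time_s: 10.95
position: [0.5545, -0.0075, 0.0519]
orientation: [-3.141, -0.0, -0.575]
contact_force: [0.7, -1.2, 4.4]
width: 0.039
finger_force: 61.1
```

```bash
python3 - <<'E'
from h import *
s=r.read_state();print(s["position"].round(4),s["orientation"].round(4),s["contact_force"].round(1),s["torque"].round(2))
E
```

```text
[ 0.5545 -0.0075  0.0519] [-3.1415e+00 -5.0000e-04 -5.7510e-01] [ 0.7 -1.2  4.4] [-0.14  0.19  0.04]
```

The knob is seated: z matches the prediction and there is light contact on the washer. Now I turn anticlockwise, which is negative twist.

Emit:
arm_command --steps '[{"gripper": 0, "dx": 0, "dy": 0, "dz": 0, "twist": -0.015}, {"gripper": 0, "dx": 0, "dy": 0, "dz": 0, "twist": -0.03}, {"gripper": 0, "dx": 0, "dy": 0, "dz": 0, "twist": -0.045}, {"gripper": 0, "dx": 0, "dy": 0, "dz": 0, "twist": -0.06}, {"gripper": 0, "dx": 0, "dy": 0, "dz": 0, "twist": -0.075}, {"gripper": 0, "dx": 0, "dy": 0, "dz": 0, "twist": -0.09}, {"gripper": 0, "dx": 0, "dy": 0, "dz": 0, "twist": -0.105}, {"gripper": 0, "dx": 0, "dy": 0, "dz": 0, "twist": -0.12}, {"gripper": 0, "dx": 0, "dy": 0, "dz": 0, "twist": -0.135}, {"gripper": 0, "dx": 0, "dy": 0, "dz": 0, "twist": -0.15}]'

```text
time_s: 12.2
position: [0.5549, -0.0076, 0.0519]
orientation: [3.141, -0.001, 0.37]
contact_force: [-0.2, -0.6, 3.3]
width: 0.0387
finger_force: 60.8
```

```bash
cat > st.py <<'E'
from h import *
s=r.read_state();print(s["position"].round(4),s["orientation"].round(4),s["contact_force"].round(1),s["torque"].round(2),s["width"].round(4),s["joint_pos"].round(3))
E
python3 st.py
```

```text
Traceback (most recent call last):
  File "st.py", line 2, in <module>
    s=r.read_state();print(s["position"].round(4),s["orientation"].round(4),s["contact_force"].round(1),s["torque"].round(2),s["width"].round(4),s["joint_pos"].round(3))
                                                                                                                             ^^^^^^^^^^^^^^^^
AttributeError: 'float' object has no attribute 'round'
```

```bash
sed -i 's/s\["width"\].round(4)/s["width"]/' st.py; python3 st.py
```

```text
[ 0.5549 -0.0076  0.0519] [ 3.1408e+00 -1.2000e-03  3.7010e-01] [-0.2 -0.6  3.3] [-0.19 -0.01 -0.06] 0.0386841547822637 [-0.092  0.413  1.91  -0.     0.817  1.109]
```

Emit:
arm_command --steps '[{"gripper": 0, "dx": 0, "dy": 0, "dz": 0, "twist": -0.015}, {"gripper": 0, "dx": 0, "dy": 0, "dz": 0, "twist": -0.03}, {"gripper": 0, "dx": 0, "dy": 0, "dz": 0, "twist": -0.045}, {"gripper": 0, "dx": 0, "dy": 0, "dz": 0, "twist": -0.06}, {"gripper": 0, "dx": 0, "dy": 0, "dz": 0, "twist": -0.075}, {"gripper": 0, "dx": 0, "dy": 0, "dz": 0, "twist": -0.09}, {"gripper": 0, "dx": 0, "dy": 0, "dz": 0, "twist": -0.105}, {"gripper": 0, "dx": 0, "dy": 0, "dz": 0, "twist": -0.12}, {"gripper": 0, "dx": 0, "dy": 0, "dz": 0, "twist": -0.135}, {"gripper": 0, "dx": 0, "dy": 0, "dz": 0, "twist": -0.15}]'

```text
time_s: 13.45
position: [0.5547, -0.0072, 0.0519]
orientation: [3.14, -0.001, 1.313]
contact_force: [-0.0, -0.1, 4.2]
width: 0.039
finger_force: 67.8
```

```bash
python3 st.py
```

```text
[ 0.5547 -0.0072  0.0519] [ 3.1405e+00 -7.0000e-04  1.3128e+00] [-0.  -0.1  4.2] [-0.01  0.03  0.01] 0.038956595058172 [-9.20e-02  4.13e-01  1.91e+00  1.00e-03  8.17e-01  1.66e-01]
```

Emit:
arm_command --steps '[{"gripper": 0, "dx": 0, "dy": 0, "dz": 0, "twist": -0.015}, {"gripper": 0, "dx": 0, "dy": 0, "dz": 0, "twist": -0.03}, {"gripper": 0, "dx": 0, "dy": 0, "dz": 0, "twist": -0.045}, {"gripper": 0, "dx": 0, "dy": 0, "dz": 0, "twist": -0.06}, {"gripper": 0, "dx": 0, "dy": 0, "dz": 0, "twist": -0.075}, {"gripper": 0, "dx": 0, "dy": 0, "dz": 0, "twist": -0.09}, {"gripper": 0, "dx": 0, "dy": 0, "dz": 0, "twist": -0.105}, {"gripper": 0, "dx": 0, "dy": 0, "dz": 0, "twist": -0.12}, {"gripper": 0, "dx": 0, "dy": 0, "dz": 0, "twist": -0.135}, {"gripper": 0, "dx": 0, "dy": 0, "dz": 0, "twist": -0.15}]'

```text
time_s: 14.7
position: [0.5542, -0.0073, 0.0519]
orientation: [3.141, -0.001, 2.25]
contact_force: [-0.4, -0.6, 5.9]
width: 0.0388
finger_force: 67.5
```

```bash
python3 st.py; python3 - <<'E'
from h import *
w=cam("wrist");cv2.imwrite("pics/w6.png",w["img"][:,:,::-1])
E
```

```text
[ 0.5542 -0.0073  0.0519] [ 3.1408e+00 -1.4000e-03  2.2498e+00] [-0.4 -0.6  5.9] [-0.06  0.1  -1.04] 0.03883886291138436 [-0.093  0.413  1.911  0.002  0.819 -0.773]
```

View pics/w6.png

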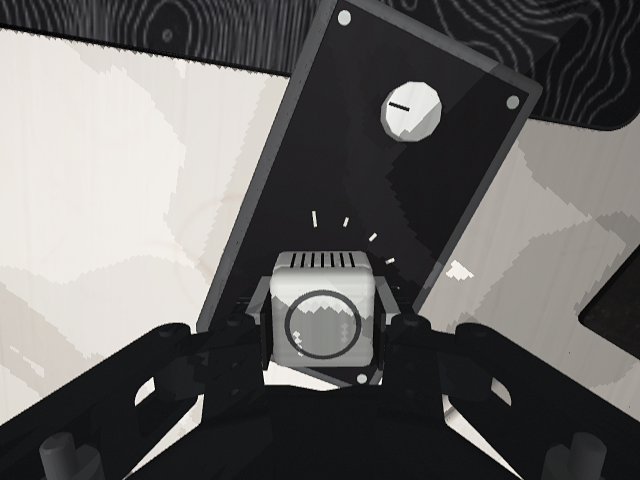

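The wrist view shows the knob, with its inlay at (323,324), still square in the fingers, so it isn't slipping. The torque has risen to −1 Nm, which may be the stop. I'll continue gently to confirm.

Emit:
arm_command --steps '[{"gripper": 0, "dx": 0, "dy": 0, "dz": 0, "twist": -0.005}, {"gripper": 0, "dx": 0, "dy": 0, "dz": 0, "twist": -0.01}, {"gripper": 0, "dx": 0, "dy": 0, "dz": 0, "twist": -0.015}, {"gripper": 0, "dx": 0, "dy": 0, "dz": 0, "twist": -0.02}, {"gripper": 0, "dx": 0, "dy": 0, "dz": 0, "twist": -0.02}, {"gripper": 0, "dx": 0, "dy": 0, "dz": 0, "twist": -0.02}, {"gripper": 0, "dx": 0, "dy": 0, "dz": 0, "twist": -0.02}, {"gripper": 0, "dx": 0, "dy": 0, "dz": 0, "twist": -0.02}, {"gripper": 0, "dx": 0, "dy": 0, "dz": 0, "twist": -0.02}, {"gripper": 0, "dx": 0, "dy": 0, "dz": 0, "twist": -0.02}]'

```text
time_s: 16.0
position: [0.554, -0.0074, 0.0519]
orientation: [-3.141, -0.001, 2.378]
contact_force: [-2.9, -0.2, 6.2]
width: 0.0388
finger_force: 67.9
```

```bash
python3 st.py
```

```text
[ 0.554  -0.0074  0.0519] [-3.1413e+00 -5.0000e-04  2.3776e+00] [-2.9 -0.2  6.2] [-0.08  0.28 -0.1 ] 0.03875479907325456 [-0.092  0.413  1.911  0.     0.819 -0.899]
```

Emit:
arm_command --steps '[{"gripper": 0, "dx": 0, "dy": 0, "dz": 0, "twist": -0.01}, {"gripper": 0, "dx": 0, "dy": 0, "dz": 0, "twist": -0.02}, {"gripper": 0, "dx": 0, "dy": 0, "dz": 0, "twist": -0.03}, {"gripper": 0, "dx": 0, "dy": 0, "dz": 0, "twist": -0.04}, {"gripper": 0, "dx": 0, "dy": 0, "dz": 0, "twist": -0.05}, {"gripper": 0, "dx": 0, "dy": 0, "dz": 0, "twist": -0.06}, {"gripper": 0, "dx": 0, "dy": 0, "dz": 0, "twist": -0.07}, {"gripper": 0, "dx": 0, "dy": 0, "dz": 0, "twist": -0.08}, {"gripper": 0, "dx": 0, "dy": 0, "dz": 0, "twist": -0.09}, {"gripper": 0, "dx": 0, "dy": 0, "dz": 0, "twist": -0.1}]'

```text
time_s: 17.25
position: [0.5544, -0.0073, 0.0519]
orientation: [3.141, 0.0, 3.008]
contact_force: [-1.2, -2.0, 6.6]
width: 0.0387
finger_force: 70.6
```

```bash
python3 st.py; python3 - <<'E'
from h import *
w=cam("wrist");cv2.imwrite("pics/w7.png",w["img"][:,:,::-1])
E
```

```text
[ 0.5544 -0.0073  0.0519] [3.1413e+00 1.0000e-04 3.0080e+00] [-1.2 -2.   6.6] [-0.03  0.26 -0.1 ] 0.038745362722120286 [-0.092  0.413  1.91   0.     0.818 -1.529]
```

View pics/w7.png

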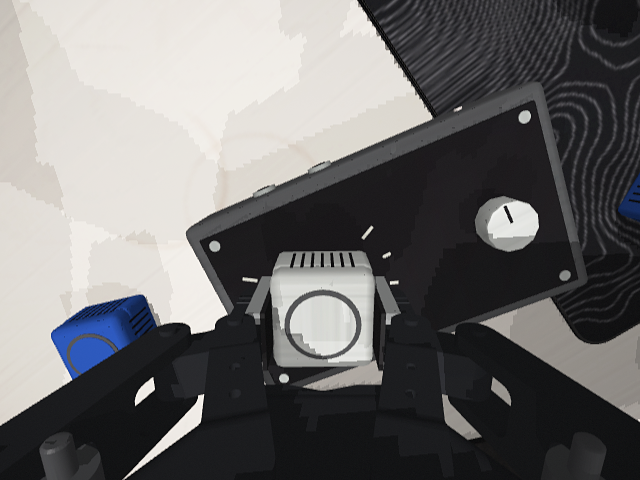

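Emit:
arm_command --steps '[{"gripper": 0, "dx": 0, "dy": 0, "dz": 0, "twist": -0.008}, {"gripper": 0, "dx": 0, "dy": 0, "dz": 0, "twist": -0.016}, {"gripper": 0, "dx": 0, "dy": 0, "dz": 0, "twist": -0.024}, {"gripper": 0, "dx": 0, "dy": 0, "dz": 0, "twist": -0.032}, {"gripper": 0, "dx": 0, "dy": 0, "dz": 0, "twist": -0.04}, {"gripper": 0, "dx": 0, "dy": 0, "dz": 0, "twist": -0.048}, {"gripper": 0, "dx": 0, "dy": 0, "dz": 0, "twist": -0.056}, {"gripper": 0, "dx": 0, "dy": 0, "dz": 0, "twist": -0.06}, {"gripper": 0, "dx": 0, "dy": 0, "dz": 0, "twist": -0.06}, {"gripper": 0, "dx": 0, "dy": 0, "dz": 0, "twist": -0.06}]'

```text
time_s: 18.55
position: [0.554, -0.0078, 0.052]
orientation: [-3.141, -0.001, -2.9]
contact_force: [-1.4, -2.6, 6.0]
width: 0.0387
finger_force: 70.7
```

```bash
python3 st.py
```

```text
[ 0.554  -0.0078  0.052 ] [-3.1412e+00 -7.0000e-04 -2.8996e+00] [-1.4 -2.6  6. ] [-0.22  0.31  0.02] 0.03874959454895942 [-9.200e-02  4.130e-01  1.911e+00 -1.000e-03  8.190e-01 -1.905e+00]
```

Emit:
arm_command --steps '[{"gripper": 0, "dx": 0, "dy": 0, "dz": 0, "twist": -0.006}, {"gripper": 0, "dx": 0, "dy": 0, "dz": 0, "twist": -0.012}, {"gripper": 0, "dx": 0, "dy": 0, "dz": 0, "twist": -0.018}, {"gripper": 0, "dx": 0, "dy": 0, "dz": 0, "twist": -0.024}, {"gripper": 0, "dx": 0, "dy": 0, "dz": 0, "twist": -0.03}, {"gripper": 0, "dx": 0, "dy": 0, "dz": 0, "twist": -0.036}, {"gripper": 0, "dx": 0, "dy": 0, "dz": 0, "twist": -0.042}, {"gripper": 0, "dx": 0, "dy": 0, "dz": 0, "twist": -0.048}, {"gripper": 0, "dx": 0, "dy": 0, "dz": 0, "twist": -0.054}, {"gripper": 0, "dx": 0, "dy": 0, "dz": 0, "twist": -0.06}]'

```text
time_s: 19.8
position: [0.554, -0.0081, 0.0519]
orientation: [3.141, -0.0, -2.526]
contact_force: [-1.6, -3.1, 7.1]
width: 0.0389
finger_force: 70.4
```

```bash
python3 st.py;  python3 - <<'E'
from h import *
w=cam("wrist");cv2.imwrite("pics/w8.png",w["img"][:,:,::-1])
a=[cv2.imread(f"pics/w{i}.png")[240:380,250:400].astype(int) for i in(6,7,8)]
g=[cv2.cvtColor(x.astype(np.uint8),6).astype(np.float32) for x in a]
for x in a[1:]: print(np.abs(a[0]-x).mean())
# rotation of groove row: tilt estimate of top front edge in each
for x in g:
    e=np.argmax(np.abs(cv2.Sobel(x,cv2.CV_32F,0,1))[5:60,30:110],0);print(np.polyfit(np.arange(80),e,1).round(3))
E
```

```text
[ 0.554  -0.0081  0.0519] [ 3.1412e+00 -4.0000e-04 -2.5257e+00] [-1.6 -3.1  7.1] [-0.53  0.38 -0.89] 0.03892181867884812 [-0.093  0.413  1.911 -0.     0.819 -2.28 ]
31.198587301587303
25.868714285714287
[ 0.159 30.532]
[ 0.162 22.622]
[1.4000e-02 2.6679e+01]
```

Emit:
arm_command --steps '[{"gripper": 0, "dx": 0, "dy": 0, "dz": 0, "twist": -0.005}, {"gripper": 0, "dx": 0, "dy": 0, "dz": 0, "twist": -0.01}, {"gripper": 0, "dx": 0, "dy": 0, "dz": 0, "twist": -0.015}, {"gripper": 0, "dx": 0, "dy": 0, "dz": 0, "twist": -0.015}, {"gripper": 0, "dx": 0, "dy": 0, "dz": 0, "twist": -0.015}, {"gripper": 0, "dx": 0, "dy": 0, "dz": 0, "twist": -0.015}, {"gripper": 0, "dx": 0, "dy": 0, "dz": 0, "twist": -0.015}, {"gripper": 0, "dx": 0, "dy": 0, "dz": 0, "twist": -0.015}, {"gripper": 0, "dx": 0, "dy": 0, "dz": 0, "twist": -0.015}, {"gripper": 0, "dx": 0, "dy": 0, "dz": 0, "twist": -0.015}]'

```text
time_s: 21.1
position: [0.5539, -0.0081, 0.052]
orientation: [3.141, -0.001, -2.43]
contact_force: [-2.8, -3.0, 7.5]
width: 0.0391
finger_force: 70.6
```

```bash
python3 st.py;  python3 - <<'E'
from h import *
w=cam("wrist");cv2.imwrite("pics/w9.png",w["img"][:,:,::-1])
cr=[cv2.imread(f"pics/w{i}.png")[235:385,245:405] for i in(7,8,9)]
cv2.imwrite("pics/cmp.png",cv2.resize(np.hstack(cr),None,fx=1.6,fy=1.6))
E
```

```text
[ 0.5539 -0.0081  0.052 ] [ 3.1414e+00 -9.0000e-04 -2.4302e+00] [-2.8 -3.   7.5] [-0.34  0.34 -0.4 ] 0.03905817455875539 [-9.300e-02  4.130e-01  1.911e+00 -1.000e-03  8.190e-01 -2.375e+00]
```

View pics/cmp.png

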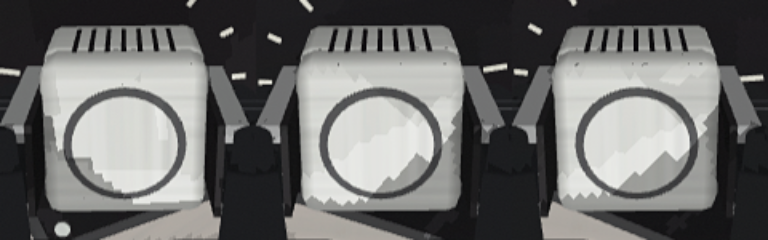

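The three crops (w7, w8, w9) show the knob close to square in the fingers, with perhaps a slight rotation in the last. I'll measure that tilt numerically.

```bash
python3 - <<'E'
from h import *
for i in(4,6,7,8,9):
    g=cv2.cvtColor(cv2.imread(f"pics/w{i}.png"),6).astype(np.float32)
    # groove positions: dark minima along rows on the side face; slopes of groove band's lower ends
    top=[];xs=range(284,364)
    d=np.diff(cv2.GaussianBlur(g,(3,3),0),axis=0)
    for x in xs: top.append(242+np.argmax(d[242:258,x]))
    top=np.array(top);p=np.polyfit(xs,top,1);k=np.abs(top-np.polyval(p,xs))<2;p=np.polyfit(np.array(xs)[k],top[k],1)
    prof=g[255:264,285:362].mean(0);mins=[285+j for j in range(1,76) if prof[j]<=prof[j-1] and prof[j]<prof[j+1] and prof[j]<110]
    print(i,"top slope",p[0].round(4),"mid",np.polyval(p,323).round(2),mins)
E
```

```text
4 top slope -0.0413 mid 249.34 [292, 302, 311, 321, 331, 341, 351]
6 top slope -0.0048 mid 250.15 [293, 303, 313, 321, 323, 331, 341, 351]
7 top slope -0.0066 mid 250.13 [293, 303, 312, 321, 331, 341, 351]
8 top slope 0.0009 mid 250.04 [293, 303, 313, 323, 331, 342, 351]
9 top slope -0.0018 mid 250.05 [293, 303, 313, 321, 323, 331, 341, 351]
```

Emit:
arm_command --steps '[{"gripper": 0, "dx": 0, "dy": 0, "dz": 0, "twist": -0.005}, {"gripper": 0, "dx": 0, "dy": 0, "dz": 0, "twist": -0.01}, {"gripper": 0, "dx": 0, "dy": 0, "dz": 0, "twist": -0.015}, {"gripper": 0, "dx": 0, "dy": 0, "dz": 0, "twist": -0.02}, {"gripper": 0, "dx": 0, "dy": 0, "dz": 0, "twist": -0.025}, {"gripper": 0, "dx": 0, "dy": 0, "dz": 0, "twist": -0.03}, {"gripper": 0, "dx": 0, "dy": 0, "dz": 0, "twist": -0.03}, {"gripper": 0, "dx": 0, "dy": 0, "dz": 0, "twist": -0.03}, {"gripper": 0, "dx": 0, "dy": 0, "dz": 0, "twist": -0.03}, {"gripper": 0, "dx": 0, "dy": 0, "dz": 0, "twist": -0.03}]'

```text
time_s: 22.4
position: [0.5543, -0.0081, 0.0531]
orientation: [3.141, -0.001, -2.241]
contact_force: [-8.7, -3.7, 30.6]
width: 0.0389
finger_force: 74.8
```

```bash
python3 st.py; cat > tilt.py <<'E'
from h import *
import sys
w=cam("wrist");i=sys.argv[1];cv2.imwrite(f"pics/w{i}.png",w["img"][:,:,::-1])
g=cv2.cvtColor(w["img"],7).astype(np.float32);xs=np.arange(284,364)
d=np.diff(cv2.GaussianBlur(g,(3,3),0),axis=0);top=242+np.argmax(d[242:260,284:364],0)
p=np.polyfit(xs,top,1);k=np.abs(top-np.polyval(p,xs))<2;p=np.polyfit(xs[k],top[k],1);print("tilt",p[0],np.polyval(p,323),k.sum())
E
python3 tilt.py 10
```

```text
[ 0.5543 -0.0081  0.0531] [ 3.1414e+00 -1.1000e-03 -2.2408e+00] [-8.7 -3.7 30.6] [-0.62  1.72 -0.47] 0.03890549616754207 [-9.300e-02  4.110e-01  1.909e+00 -1.000e-03  8.220e-01 -2.564e+00]
tilt -0.0009024847632444913 250.03795124238158 80
```

Emit:
arm_command --steps '[{"gripper": 0, "dx": 0, "dy": 0, "dz": 0, "twist": 0.008}, {"gripper": 0, "dx": 0, "dy": 0, "dz": 0, "twist": 0.016}, {"gripper": 0, "dx": 0, "dy": 0, "dz": 0, "twist": 0.022}, {"gripper": 0, "dx": 0, "dy": 0, "dz": 0, "twist": 0.022}, {"gripper": 0, "dx": 0, "dy": 0, "dz": 0, "twist": 0.022}, {"gripper": 0, "dx": 0, "dy": 0, "dz": 0, "twist": 0.022}, {"gripper": 0, "dx": 0, "dy": 0, "dz": 0, "twist": 0.022}, {"gripper": 0, "dx": 0, "dy": 0, "dz": 0, "twist": 0.022}, {"gripper": 0, "dx": 0, "dy": 0, "dz": 0, "twist": 0.022}, {"gripper": 0, "dx": 0, "dy": 0, "dz": 0, "twist": 0.022}]'

```text
time_s: 23.7
position: [0.5541, -0.0082, 0.0519]
orientation: [3.141, -0.001, -2.382]
contact_force: [-3.4, -4.2, 9.8]
width: 0.0385
finger_force: 72.3
```

```bash
python3 st.py; python3 tilt.py 11
```

```text
[ 0.5541 -0.0082  0.0519] [ 3.1415e+00 -5.0000e-04 -2.3819e+00] [-3.4 -4.2  9.8] [-0.97  0.49 -1.11] 0.03845216887664439 [-0.093  0.413  1.911 -0.     0.819 -2.423]
tilt -1.0270798130427924e-17 250.025 80
```

At rest there is now a sustained −1.1 Nm against the turn, with the knob back down at seat height, so it is at the stop. Next I release and rise.

Emit:
arm_command --steps '[{"gripper": 0.75, "dx": 0, "dy": 0, "dz": 0, "twist": 0}, {"gripper": 0.75, "dx": 0, "dy": 0, "dz": 0, "twist": 0}, {"gripper": 0.75, "dx": 0, "dy": 0, "dz": 0, "twist": 0}, {"gripper": 0.75, "dx": 0, "dy": 0, "dz": 0, "twist": 0}, {"gripper": 0.75, "dx": 0, "dy": 0, "dz": -0.03, "twist": 0}, {"gripper": 0.75, "dx": 0, "dy": 0, "dz": -0.08, "twist": 0}, {"gripper": 0.75, "dx": 0, "dy": 0, "dz": -0.16, "twist": 0}, {"gripper": 0.75, "dx": 0, "dy": 0, "dz": -0.2, "twist": 0}, {"gripper": 0.75, "dx": 0, "dy": 0, "dz": -0.2, "twist": 0}, {"gripper": 0.75, "dx": 0, "dy": 0, "dz": -0.2, "twist": 0}]'

```text
time_s: 25.0
position: [0.5536, -0.0074, 0.1509]
orientation: [3.141, -0.0, -2.378]
contact_force: [-0.6, -0.3, -0.1]
width: 0.0644
finger_force: 0.0
```

```bash
python3 st.py; python3 - <<'E'
from h import *
w=cam("wrist");cv2.imwrite("pics/w12.png",w["img"][:,:,::-1])
u=proj(w,np.array([.5542,-.0076,.06]));print(u)
roi=(slice(max(0,int(u[1])-70),int(u[1])+70),slice(int(u[0])-70,int(u[0])+70))
for x in r.outline_of("wrist","big_knob"):
    b=x["bbox"];print(b,x["score"])
    if abs((b[0]+b[2])/2-u[0])<25 and abs((b[1]+b[3])/2-u[1])<25:
        for dz in(0,.005):
            o=fitbox(w,x["pixels"].astype(np.uint8),[.5542,-.0076],.04,.046+dz,.078+dz,roi);print(dz,o.x.round(4),o.fun)
for q,z in(("small_knob_mark",.058),):
  for x in r.landmark_of("wrist",q): print(q,np.round(x["uv"],1),round(x["score"],2),onplane(w,x["uv"],z).round(4))
E
```

```text
[ 0.5536 -0.0074  0.1509] [ 3.1410e+00 -5.0000e-04 -2.3785e+00] [-0.6 -0.3 -0.1] [-0.03  0.02  0.01] 0.064380798204526 [-0.092  0.265  1.868  0.     1.01  -2.426]
[np.float64(320.55079277362444), np.float64(241.17975930731686)]
[533.3, 200.9, 609.5, 266.2] 0.85
[133.1, 105.1, 215.5, 178.2] 0.8
[283.5, 204.0, 360.1, 280.3] 0.62
0 [ 0.5525 -0.0086  0.4314] -0.9147971360381861
0.005 [ 0.5524 -0.0093  0.4311] -0.8749429484253766
small_knob_mark [427.1 282. ] 0.67 [0.5231 0.0707 0.058 ]
```

The knob is seated at the right spot, but it sprang back about 0.3 rad on release because I had wound into a soft stop. I'll regrip it aligned and nudge gently, to make sure the spindle really rests at the stop.

Emit:
arm_command --steps '[{"gripper": 0.75, "dx": 0, "dy": 0, "dz": 0.05, "twist": 0.025}, {"gripper": 0.75, "dx": 0, "dy": 0, "dz": 0.1, "twist": 0.0485}, {"gripper": 0.75, "dx": 0, "dy": 0, "dz": 0.16, "twist": 0.0485}, {"gripper": 0.75, "dx": 0, "dy": 0, "dz": 0.193, "twist": 0.0485}, {"gripper": 0.75, "dx": 0, "dy": 0, "dz": 0.193, "twist": 0.0485}, {"gripper": 0, "dx": 0, "dy": 0, "dz": 0.193, "twist": 0.0485}, {"gripper": 0, "dx": 0, "dy": 0, "dz": 0.193, "twist": 0.0485}, {"gripper": 0, "dx": 0, "dy": 0, "dz": 0.193, "twist": 0.0485}, {"gripper": 0, "dx": 0, "dy": 0, "dz": 0.193, "twist": 0.0485}, {"gripper": 0, "dx": 0, "dy": 0, "dz": 0.193, "twist": 0.0485}]'

```text
time_s: 26.4
position: [0.5553, -0.0075, 0.0562]
orientation: [-3.141, 0.002, -2.683]
contact_force: [-1.7, 1.6, 6.2]
width: 0.039
finger_force: 60.5
```

```bash
python3 st.py; python3 tilt.py 13
```

```text
[ 0.5553 -0.0075  0.0562] [-3.1405e+00  2.1000e-03 -2.6834e+00] [-1.7  1.6  6.2] [ 0.11  0.24 -0.03] 0.039004873330454784 [-0.092  0.406  1.909  0.     0.824 -2.121]
tilt 0.039546116518501775 244.42858213892782 63
```

Emit:
arm_command --steps '[{"gripper": 0, "dx": 0, "dy": 0, "dz": 0, "twist": -0.003}, {"gripper": 0, "dx": 0, "dy": 0, "dz": 0, "twist": -0.006}, {"gripper": 0, "dx": 0, "dy": 0, "dz": 0, "twist": -0.009}, {"gripper": 0, "dx": 0, "dy": 0, "dz": 0, "twist": -0.012}, {"gripper": 0, "dx": 0, "dy": 0, "dz": 0, "twist": -0.015}, {"gripper": 0, "dx": 0, "dy": 0, "dz": 0, "twist": -0.015}, {"gripper": 0, "dx": 0, "dy": 0, "dz": 0, "twist": -0.015}, {"gripper": 0, "dx": 0, "dy": 0, "dz": 0, "twist": -0.015}, {"gripper": 0, "dx": 0, "dy": 0, "dz": 0, "twist": -0.015}, {"gripper": 0, "dx": 0, "dy": 0, "dz": 0, "twist": -0.015}]'

```text
time_s: 27.7
position: [0.5553, -0.0074, 0.0563]
orientation: [-3.141, 0.002, -2.592]
contact_force: [-2.6, -0.7, 6.2]
width: 0.0389
finger_force: 63.1
```

```bash
python3 st.py; python3 tilt.py 14
```

```text
[ 0.5553 -0.0074  0.0563] [-3.1410e+00  2.3000e-03 -2.5917e+00] [-2.6 -0.7  6.2] [ 0.12  0.2  -0.54] 0.038916375789151796 [-9.200e-02  4.060e-01  1.909e+00  1.000e-03  8.240e-01 -2.214e+00]
tilt 0.04120057048710571 244.53400057215774 53
```

The torque rises to −0.54 Nm within 0.09 rad, so the spindle is at the stop. I'll ease off slightly, open and rise.

Emit:
arm_command --steps '[{"gripper": 0, "dx": 0, "dy": 0, "dz": 0, "twist": 0.003}, {"gripper": 0, "dx": 0, "dy": 0, "dz": 0, "twist": 0.006}, {"gripper": 0.75, "dx": 0, "dy": 0, "dz": 0, "twist": 0.006}, {"gripper": 0.75, "dx": 0, "dy": 0, "dz": 0, "twist": 0.006}, {"gripper": 0.75, "dx": 0, "dy": 0, "dz": 0, "twist": 0.006}, {"gripper": 0.75, "dx": 0, "dy": 0, "dz": 0, "twist": 0.006}, {"gripper": 0.75, "dx": 0, "dy": 0, "dz": -0.04, "twist": 0.006}, {"gripper": 0.75, "dx": 0, "dy": 0, "dz": -0.12, "twist": 0.006}, {"gripper": 0.75, "dx": 0, "dy": 0, "dz": -0.2, "twist": 0.006}, {"gripper": 0.75, "dx": 0, "dy": 0, "dz": -0.2, "twist": 0.006}]'

```text
time_s: 29.0
position: [0.5575, -0.0078, 0.1589]
orientation: [-3.137, 0.007, -2.626]
contact_force: [-0.8, -0.9, 1.4]
width: 0.064
finger_force: 0.0
```

```bash
python3 st.py; python3 - <<'E'
from h import *
w=cam("wrist");u=proj(w,np.array([.5542,-.0076,.06]))
roi=(slice(max(0,int(u[1])-70),int(u[1])+70),slice(int(u[0])-70,int(u[0])+70))
for x in r.outline_of("wrist","big_knob"):
    b=x["bbox"]
    if abs((b[0]+b[2])/2-u[0])<25 and abs((b[1]+b[3])/2-u[1])<25:
        for dz in(-.003,0,.003,.006):
            o=fitbox(w,x["pixels"].astype(np.uint8),[.5542,-.0076],.04,.046+dz,.078+dz,roi);print(dz,o.x.round(4),round(o.fun,4))
for x in r.landmark_of("wrist","small_knob_mark"): print(x["score"],onplane(w,x["uv"],.058).round(4))
E
```

```text
[ 0.5575 -0.0078  0.1589] [-3.1366  0.0071 -2.6264] [-0.8 -0.9  1.4] [ 0.   -0.03 -0.02] 0.06404759345669143 [-0.092  0.256  1.86  -0.     1.017 -2.178]
-0.003 [ 0.5537 -0.0078  0.386 ] -0.9384
0 [ 0.5529 -0.0082 -1.2022] -0.9151
0.003 [ 0.5527 -0.0086 -1.2182] -0.8935
0.006 [ 0.5526 -0.009  -1.2274] -0.8696
0.74 [0.5206 0.0723 0.058 ]
```

```bash
python3 - <<'E'
from cell import r
print(r.close_job())
E
```

```text
the job is handed in; nothing more can be done
None
```

The big knob is back on the spindle, pushed fully home, turned anticlockwise to the stop and released; I handed the job in at about 29 s of the 42 s, but hand-in returned no verdict, so whether it passed isn't confirmed.

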